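# Flag the ink carousel and hold the orange jar at the front

### The arm

A 6-joint arm with a two-finger parallel gripper is mounted at the origin on the work surface. World frame = base frame: x ahead of the robot, y to its left, z up, the work surface at z = 0. Lengths are in mm, angles in rad, forces in N, time in s.
With the tool pointing down it reaches from about 350 to 975 mm from the base axis. Payload 7.1 kg.
Tool frame: the origin (TCP) lies midway between the tips of the shut fingers; the grasp point (between the pads) lies 19 mm behind it (ctrl.grasp_offset is the distance from the TCP to the grasp point, in mm); z points along the fingers, y is the line along which they close (so a half turn about z gives the same grasp; the last joint's range is limited). The gripper opens to 88 mm and grips with 3 to 60 N. Pads are 20 mm wide; open, the fingers measure 115 mm over their backs; the gripper's body (75 mm by 178 mm) begins 61 mm behind the grasp point.
Start: joints at [1.176, 0.423, 1.63, -0, 1.089, -0.019], TCP at [229.353, 581.379, 222.675] pointing down, gripper open.
Joint ranges: [-3, 3], [-0.9, 2.11], [0.09, 2.58], [-1.31, 4.45], [0.11, 2.69], [-2.54, 2.54]. Speed limits (rad/s): [2.39, 2.39, 3.01, 3.14, 3.14, 3.14].

### API

Orientations are given as a rotation vector (axis times angle).
In Python, from workcell import ctrl gives the robot as it stands. The module is installed in compiled form; this text tells all that it offers.
- The arm moves only by the tool servo_tool, never from a script. Its argument "rows" is a list of rows, each a list of 7 numbers: the turn, a rotation vector about the tool's x, y, z as a fraction of full scale, then the shift along the tool's x, y, z as a fraction of full scale, then the finger opening in mm, from 0 to 87.8. A call has 1 to 10 rows; each row is the pose to reach, as a shift and turn from the pose commanded when the call began, along the tool's axes at that moment; what a row does not reach only later rows make up. Full scale, the value 1, is 20 cm for a shift and 1.5 rad for a turn. A row lasts 1/8 s, in which the tool goes at most 62.5 mm and 10.7 degrees, less where a joint would pass 70% of its speed; a pose out of reach is approached as far as the arm can. A call with a number of a shift or a turn outside -1 to 1 is refused whole. A call with a gripper value outside its range is refused whole. The fingers move at their own pace and stop on an object; the grip force is fixed at half the most. Time passes only in rows, so rows that repeat a pose let the fingers close. It gives the time, the measured TCP pose, the force, the opening and the grip force at its end, in the units of the state.
- ctrl.get_obs(): the state, without advancing time (a new reading comes with each control period).
- ctrl.get_image(name): name is "side" or "top"; returns (picture, depth): 384x512x3 uint8, red, green, blue; 384x512 float32, mm along the optical axis (not along the pixel's ray), 0 where there is no reading.
- ctrl.camera_info(name): a dict with "intrinsics" (3x3 intrinsics, pixels), "R" (3x3) and "t" (3): a world point X has camera coordinates R X + t. Camera axes: x right, y down, z forward; pixel columns grow to the right and rows downward; lengths in mm; the calibration is good to about 2 mm. A picture is of the moment at which its call begins. camera_info takes no time and is no camera call.
- ctrl.close_job(): hands the job in; it is judged then, once.
The state is a dict: "t": time; "qpos": joint angles; "qvel": joint speeds; "joint_torque": joint torques, N m; "ee_pos": TCP position; "orientation": TCP orientation; "ft_force": force on the tool from outside, world axes, zero at the start; "moment": the same for the moment, N m; "width": finger opening in mm; "grasp_force": force on a finger pad.
Only numpy, scipy, OpenCV 4.12 (cv2) and the standard library are available. Lean on these libraries where they do the work, as an engineer would, in place of code of your own. Each camera call takes 0.05 s, during which the arm holds its last target. There are 200 camera calls.

### The job

Take the red spring clip off its stand by squeezing its handles, clip it well down onto the top edge of the metal tag plate on the ink carousel, and let go of it. Then turn the carousel until the orange-lidded jar is right at the black pointer on the base, and finish while still firmly holding the carousel there so that it cannot turn, with the clip still on its plate. Leave the stapler, hole punch and tape roll where they are.

Things in the scene. Friction and masses are not known exactly. Their poses are not given: they have to be found in the camera images.
- plinth: white round fixed base of the ink carousel, radius 122 mm, 22 mm high. Origin: centre of its underside on the table, on the carousel's upright turning axis. A black arrow-shaped pointer, 12 mm high, sticks out on its own -x side to 195 mm from the axis: the orange-lidded jar belongs on the line from the axis along the base's -x.
- turntable: grey disc, radius 112 mm, top 38 mm above the table; turns freely either way about z (friction 0.06 N m, stays where left). Origin on the axis, 22 mm above the table. Rigidly carries, 78 mm out: orange-lidded jar at its -x, blue-lidded at +y, green-lidded at -y, metal tag plate at +x. Centre knob 68 mm above the table. Its axes agree with the base's when the orange jar is at the pointer.
- orange_lid (a point): centre of the round orange lid, half-way up, 111 mm above the table, 78 mm from the turning axis. Lids are 47 mm across, 18 mm high, tops 120 mm above the table, on white jars 44 mm across that cannot be lifted off. A lid can be gripped from above to turn and hold the carousel.
- plate_top (a point): middle of the top edge of the upright metal tag plate on the turntable, 128 mm above the table. The plate is 5 mm thick, 60 mm wide and stands 90 mm above the disc, facing the axis: its thickness lies along the turntable's x (this point's x), its width along y (this point's y).
- clip: red spring clip with two red handles upward and two dark steel jaws downward, 75 mm high, 26 mm wide along its x, 50 g. Origin: between the jaw tips (lowest point); z up through the handles. Its jaws and handles open and close along its y. The frame belongs to the half on its +y side, so it leans by up to about 0.25 rad when the handles are squeezed.
- clip_handles (a point): midway between the handles, 58 mm above the jaw tips. Handles run from the hinge pin (34 mm above the jaw tips) up 40 mm, splayed: 38 mm over the outsides at the top when on a plate. Squeezed along the clip's y (8 to 14 N; grip 15 to 30 N) they stop parallel, about 18 mm over the outsides, and the jaws gape 20 mm at the tips. Released, the spring shuts the jaws with about 8 N.
- clip_jaws (a point): point between the tips of the two jaws (lowest point of the clip). The jaws are 30 mm long and reach down both sides of the plate; on its stand the clip has them 20 mm below the plate's top edge, and they should be about as far down on the tag plate (at least 10 mm; the pin stops it at 28 mm), within the plate's width, upright.
- stand_top (a point): middle of the top edge of the fixed clip stand's plate, 80 mm above the table: 5 mm thick (along this point's y) and 60 mm wide (along x), on a black foot 80 by 60 mm. The clip starts here, astride the plate.
- stapler: loose blue and black stapler, 140 mm long along its x, 36 mm wide, 55 mm high; origin under its centre. Bystander.
- hole_punch: loose green and black hole punch, 100 by 120 mm, 75 mm high; origin under its centre. Bystander.
- tape_roll: loose yellow roll of tape lying flat, 100 mm across, 24 mm high; origin under its centre. Bystander.

How it is judged:
By the outcome, as a careful person would: the job done as asked, in the order asked, and still so for the second after the job is handed in, while the arm keeps its last pose, push and grip.
It also fails if it takes over 54 s, if anything falls off the work surface, if the arm or the gripper's body presses on something with over 40 N, if the wrist force passes 120 N, or if a joint passes its speed limit or range.

## Working session

There is one attempt and no reset: what is moved stays moved. The work goes in short steps, Python scripts to look and compute and a tool call to move; the robot and the scene stay as the last step left them, time stands still between calls to the robot, and variables do not carry over. Pictures are saved under pics/ and viewed, at most 10 in all, crops included, and the job is handed in when it is done.

Besides the shell and the picture viewer there is one more tool, called after "Call:" as a command line: name --pt "numbers of a row" for each row, then --argument value for the rest. servo_tool: Moves the arm, as the interface text tells. Its arguments: {"type":"object","properties":{"rows":{"type":"array","items":{"type":"array","items":{"type":"number"}}}},"required":["rows"]}

```bash
mkdir -p pics
cat > h.py <<'E'
import numpy as np, cv2
from scipy.spatial.transform import Rotation as Rn
from workcell import ctrl
def look(n,fn):
    im,d=ctrl.get_image(n); cv2.imwrite(f'pics/{fn}.png',im[...,::-1]); np.savez(f'pics/{fn}.npz',im=im,d=d); return im,d
def cloud(n,d):
    c=ctrl.camera_info(n);K=np.array(c['intrinsics']);R=np.array(c['R']);t=np.array(c['t'])
    v,u=np.mgrid[:d.shape[0],:d.shape[1]]
    P=np.stack([(u-K[0,2])/K[0,0]*d,(v-K[1,2])/K[1,1]*d,d],-1)
    return (P-t)@R
E
python3 - <<'E'
from h import *
a,_=look('top','t0'); b,_=look('side','s0')
o=ctrl.get_obs(); print({k:np.round(o[k],3) for k in o})
for n in('top','side'):
    c=ctrl.camera_info(n);R=np.array(c['R']);print(n,(-R.T@np.array(c['t'])).round(),R.round(2).tolist())
print(ctrl.grasp_offset)
E
```

```text
{'t': np.float64(0.1), 'qpos': array([ 1.176,  0.424,  1.631, -0.   ,  1.089, -0.019]), 'qvel': array([-0.001, -0.   , -0.001,  0.002,  0.001, -0.   ]), 'joint_torque': array([ 1.0000e-03, -5.4561e+01, -2.7433e+01,  6.5000e-02,  1.9000e-02,
       -0.0000e+00]), 'ee_pos': array([229.159, 580.931, 222.012]), 'orientation': array([-5.870e-01, -3.086e+00,  2.000e-03]), 'ft_force': array([1.000e-03, 1.282e+00, 4.630e-01]), 'moment': array([ 0.072,  0.013, -0.027]), 'grasp_force': np.float64(0.0), 'width': np.float64(87.748)}
top [418.   4. 943.] [[-0.01, -1.0, -0.01], [-0.98, 0.01, -0.2], [0.2, 0.01, -0.98]]
side [ 231. -755. 1029.] [[0.91, -0.42, -0.01], [-0.32, -0.68, -0.66], [0.27, 0.6, -0.75]]
18.700000000000003
```

View pics/t0.png

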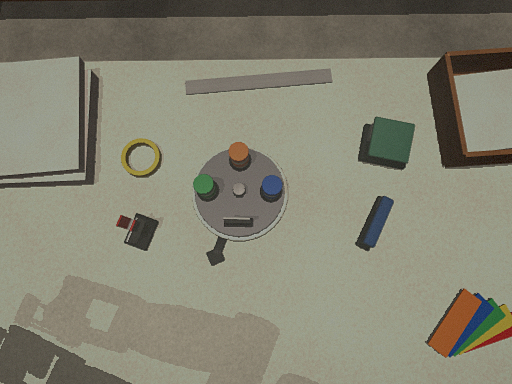

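View pics/s0.png

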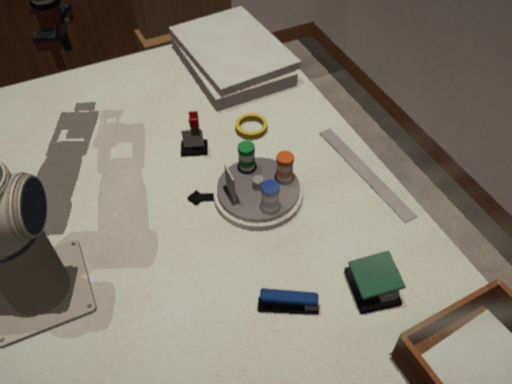

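The top view shows the carousel at (240,190): plate (238,222), orange (239,152), green (204,185), blue (272,186), pointer tip (215,258). The clip and stand are at (130,225), with the red handles at (125,222). The tape roll is at (141,157), and the stapler and punch are off to the right.

Run:
```python
from h import *
for n,f in(('top','t0'),('side','s0')):
    z=np.load(f'pics/{f}.npz');im=z['im'];P=cloud(n,z['d']);h=cv2.cvtColor(im,cv2.COLOR_RGB2HSV);H,S,V=[h[...,i].astype(int) for i in range(3)]
    val=z['d']>0
    inr=lambda zl,zh:val&(P[...,2]>zl)&(P[...,2]<zh)&(P[...,0]>300)&(P[...,0]<750)&(abs(P[...,1])<330)
    top=inr(116,124)
    print(n)
    for c,m in dict(orange=(H>5)&(H<20)&(S>130),green=(H>45)&(H<85)&(S>90),blue=(H>100)&(H<130)&(S>90)).items():
        q=P[m&top]; 
        if len(q)>5:
            (cx,cy),r=cv2.minEnclosingCircle(q[:,:2].astype(np.float32)); print(c,len(q),q.mean(0).round(1),(round(cx,1),round(cy,1)),round(r,1))
    q=P[inr(30,45)&(abs(P[...,1])<150)]; (cx,cy),r=cv2.minEnclosingCircle(q[:,:2].astype(np.float32)); print('disc',cx,cy,r, np.median(q[:,2]))
    q=P[inr(60,75)&(abs(P[...,1])<150)]; print('knob',np.median(q,0).round(1))
    q=P[inr(121,135)&(P[...,0]<560)&(abs(P[...,1])<100)]; print('platetop',len(q),q.mean(0).round(1) if len(q) else'',cv2.minAreaRect(q[:,:2].astype(np.float32)) if len(q)>3 else '')
    red=((H<6)|(H>172))&(S>120)&inr(70,160); q=P[red]; print('red',len(q),q.mean(0).round(1),q.min(0).round(1),q.max(0).round(1),cv2.minAreaRect(q[:,:2].astype(np.float32)))
    for a in(80,95,105,110,115,120,125,130):
        k=q[(q[:,2]>a)&(q[:,2]<a+6)]
        if len(k)>3: print(a,len(k),cv2.minAreaRect(k[:,:2].astype(np.float32)))
    foot=inr(3,70)&(P[...,1]>150)&(V<70)&(P[...,0]<520);q=P[foot]
    zz=np.histogram(q[:,2],bins=np.arange(0,75,5));print(zz[0]);print('foot',cv2.minAreaRect(q[(q[:,2]<35)][:,:2].astype(np.float32)))
    q=P[inr(7,18)&(V<70)&(abs(P[...,1])<120)&(P[...,0]<480)];print('ptr',len(q),cv2.minAreaRect(q[:,:2].astype(np.float32)),q.mean(0).round(1))
    if n=='top':
        c=im[190:270,100:260]; cv2.imwrite('pics/c0.png',cv2.resize(c[...,::-1],None,fx=5,fy=5,interpolation=cv2.INTER_CUBIC))
    else: s=im
c=s[100:260,160:320]; cv2.imwrite('pics/c1.png',cv2.resize(c[...,::-1],(600,600),interpolation=cv2.INTER_CUBIC))
```

```text
top
orange 292 [666.1  49.  120.4] (597.5, 164.5) 157.2
green 302 [591.2 127.8 120.2] (591.0, 127.8) 22.9
blue 308 [587.1 -27.5 120.3] (587.3, -27.8) 22.6
disc 588.9320678710938 49.76618194580078 111.66242218017578 38.40421156052507
knob [585.5  48.8  67.6]
platetop 78 [511.2  53.2 127.9] ((511.32623291015625, 52.34673309326172), (57.61567306518555, 5.028736114501953), 89.4242935180664)
red 56 [503.6 295.4 129.4] [486.7 274.5 100.9] [519.9 313.8 135.3] ((503.0892028808594, 293.7223205566406), (37.152164459228516, 23.768476486206055), 70.23858642578125)
125 6 ((502.71685791015625, 291.949462890625), (29.669349670410156, 21.213293075561523), 68.62488555908203)
130 45 ((503.0892028808594, 293.7223205566406), (37.152164459228516, 23.768476486206055), 70.23858642578125)
[  1  13 270 111  14  16  19  14  13  16   8  12  18  18]
foot ((492.3578186035156, 296.55926513671875), (59.01676559448242, 75.92227935791016), 70.21400451660156)
ptr 242 ((443.8904724121094, 103.0076675415039), (30.38630485534668, 67.45887756347656), 82.34390258789062) [443.6 103.1  12.3]
side
orange 175 [667.   44.5 120
[... 867 characters left out ...]
9375, 294.2229309082031), (31.829490661621094, 19.824018478393555), 69.80741119384766)
120 26 ((504.7945861816406, 291.7278747558594), (37.285423278808594, 19.68327522277832), 70.81346893310547)
125 32 ((504.9935302734375, 292.57537841796875), (39.33472442626953, 22.215805053710938), 68.16747283935547)
130 17 ((503.2009582519531, 291.4698486328125), (37.421566009521484, 21.95281219482422), 75.02852630615234)
[  4  25 111 101  27  22  22  26  22  27  26  15  19  19]
foot ((491.0645446777344, 286.89990234375), (48.21236038208008, 77.2427749633789), 63.33297348022461)
ptr 173 ((443.30706787109375, 101.62559509277344), (34.6469612121582, 64.89582061767578), 86.04300689697266) [442.1 101.3  12.4]
```

View pics/c0.png

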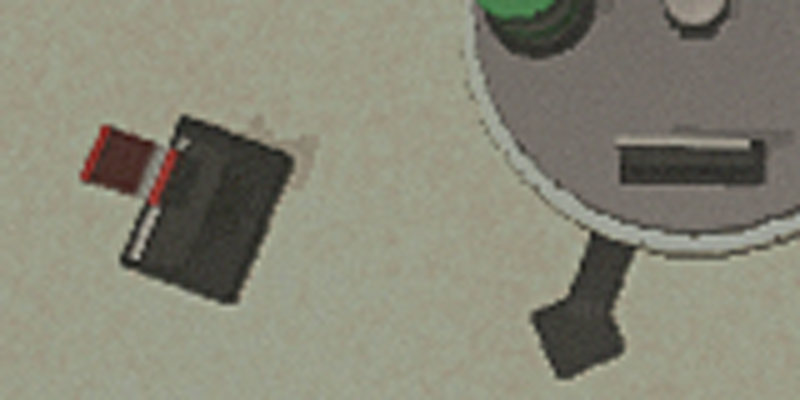

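View pics/c1.png

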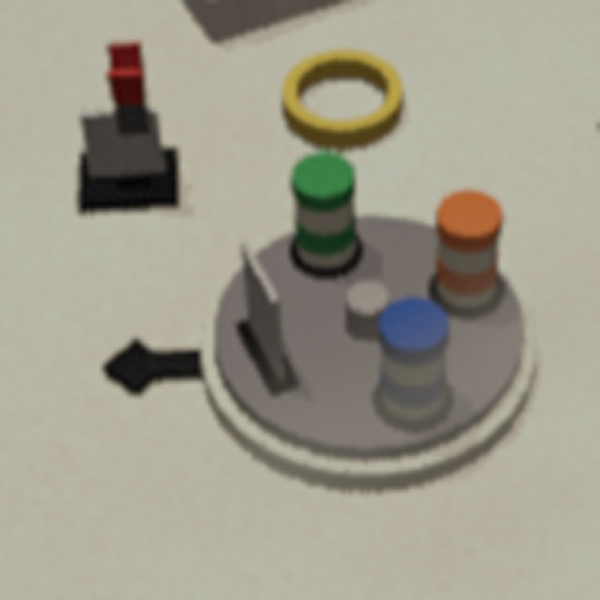

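The crops show the clip's handles splayed along world direction ~70°, and the plate running nearly along world y. The pointer tip is at about (213,265) in the top image, so the base -x is at ~160°. Next I compute the approach.

```bash
cat >> h.py <<'E'
def to(*tg):
    "tg: (x,y,z,yaw_deg of tool y); prints row values, all relative to the present pose"
    o=ctrl.get_obs();p=np.array(o['ee_pos']);R=Rn.from_rotvec(o['orientation'])
    y=R.as_matrix()[:,1];print('at',p.round(1),'yaw',np.degrees(np.arctan2(y[1],y[0])).round(1),'w',round(float(o['width']),1),'g',round(float(o['grasp_force']),1),'F',np.round(o['ft_force'],1),'t',round(float(o['t']),2))
    for x,yy,z,a in tg:
        a=np.radians(a);Y=np.array([np.cos(a),np.sin(a),0]);Z=np.array([0,0,-1.]);T=Rn.from_matrix(np.stack([np.cross(Y,Z),Y,Z],1))
        print((x,yy,z),((R.inv()*T).as_rotvec()/1.5).round(4).tolist(),(R.inv().apply(np.array([x,yy,z])-p)/200).round(4).tolist())
E
python3 - <<'E'
from h import *
to((503,292.5,200,70),(503,292.5,100,70))
z=np.load('pics/t0.npz');P=cloud('top',z['d']);V=z['im'].max(-1)
m=(P[...,2]>8)&(P[...,2]<17)&(V<75)&(abs(P[...,1]-105)<50)&(P[...,0]<480)&(P[...,0]>380)
c=np.array([589,49.5]);q=P[m][:,:2]-c;r=np.hypot(*q.T);a=np.degrees(np.arctan2(q[:,1],q[:,0]))
for lo in range(125,200,10):
    s=(r>=lo)&(r<lo+10)
    if s.any():print(lo,s.sum(),a[s].mean().round(2),a[s].min().round(1),a[s].max().round(1))
E
```

```text
at [229.2 580.9 222. ] yaw 68.5 w 87.7 g 0.0 F [0.  1.3 0.5] t 0.1
(503, 292.5, 200) [-0.0009, -0.0, -0.0178] [-1.803, -0.8388, 0.1112]
(503, 292.5, 100) [-0.0009, -0.0, -0.0178] [-1.803, -0.8382, 0.6112]
125 35 158.95 154.5 163.4
135 35 158.75 154.5 163.0
145 36 158.93 154.9 162.8
155 47 159.08 153.1 164.5
165 72 158.94 151.2 166.2
175 48 158.69 152.5 164.8
185 14 158.77 156.7 160.9
```

Call:
servo_tool --pt "0 0 -0.018 -0.3 -0.14 0.02 87" --pt "0 0 -0.018 -0.6 -0.28 0.04 87" --pt "0 0 -0.018 -0.9 -0.42 0.055 87" --pt "0 0 -0.018 -0.9 -0.42 0.055 87" --pt "0 0 -0.018 -0.9 -0.42 0.055 87"

```text
t: 0.72
ee_pos: [366.2, 436.9, 211.6]
orientation: [-0.548, -3.093, 0.0]
ft_force: [-0.5, -0.7, -0.3]
width: 86.9
grasp_force: 0.0
```

Call:
servo_tool --pt "0 0 0 -0.3 -0.14 0.02 87" --pt "0 0 0 -0.6 -0.28 0.04 87" --pt "0 0 0 -0.9 -0.42 0.055 87" --pt "0 0 0 -0.9 -0.42 0.055 87" --pt "0 0 0 -0.9 -0.42 0.055 87"

```text
t: 1.35
ee_pos: [506.0, 297.7, 200.5]
orientation: [-0.545, -3.093, -0.0]
ft_force: [0.1, 0.3, -0.0]
width: 87.0
grasp_force: 0.0
```

Run:
```python
from h import *
to((503,292.5,200,70),(503,292.5,100,70))
```

```text
at [506.  297.7 200.5] yaw 70.0 w 87.0 g 0.0 F [ 0.1  0.3 -0. ] t 1.35
(503, 292.5, 200) [0.0, -0.0004, 0.0001] [0.0054, -0.0294, 0.0024]
(503, 292.5, 100) [0.0, -0.0004, 0.0001] [0.0051, -0.0294, 0.5024]
```

Call:
servo_tool --pt "0 0 0 0.005 -0.03 0.12 87" --pt "0 0 0 0.005 -0.03 0.3 80" --pt "0 0 0 0.005 -0.03 0.5 70" --pt "0 0 0 0.005 -0.03 0.5 60" --pt "0 0 0 0.005 -0.03 0.5 50"

```text
t: 1.98
ee_pos: [503.3, 293.0, 101.8]
orientation: [0.542, 3.094, 0.001]
ft_force: [0.2, 1.3, -0.2]
width: 53.5
grasp_force: 0.0
```

Call:
servo_tool --pt "0 0 0 0 0 0 40" --pt "0 0 0 0 0 0 30" --pt "0 0 0 0 0 0 20" --pt "0 0 0 0 0 0 10" --pt "0 0 0 0 0 0 10" --pt "0 0 0 0 0 0 10"

```text
t: 2.72
ee_pos: [503.6, 291.5, 100.8]
orientation: [0.545, 3.094, 0.0]
ft_force: [0.5, 0.9, 0.6]
width: 17.6
grasp_force: 30.0
```

Run:
```python
from h import *
to((503,292.5,195,70))
im,d=look('side','s1');
c=im[60:220,120:320]; cv2.imwrite('pics/c2.png',cv2.resize(c[...,::-1],(750,600),interpolation=cv2.INTER_CUBIC))
```

```text
at [503.6 291.5 100.8] yaw 70.0 w 17.6 g 30.0 F [0.5 0.9 0.6] t 2.73
(503, 292.5, 195) [0.0002, 0.0001, 0.0001] [0.0045, 0.0038, -0.4712]
```

View pics/c2.png

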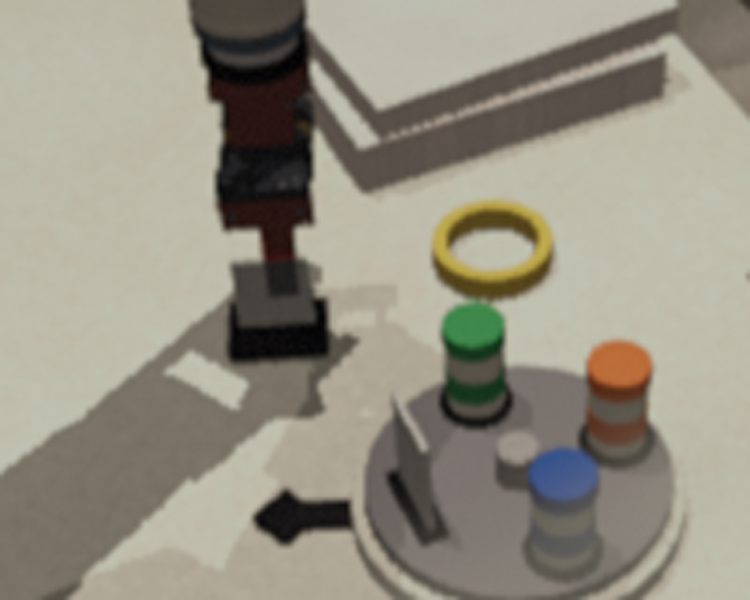

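The fingers (270,250 in the crop) hold the handles squeezed at 17.6 mm, 30 N. Now I lift straight up and carry the clip above the plate.

Call:
servo_tool --pt "0 0 0 0 0 -0.05 10" --pt "0 0 0 0 0 -0.15 10" --pt "0 0 0 0 0 -0.3 10" --pt "0 0 0 0 0 -0.5 10" --pt "0 0 0 0 0 -0.5 10" --pt "0 0 0 0 0 -0.5 10"

```text
t: 3.52
ee_pos: [502.9, 291.1, 200.4]
orientation: [-0.545, -3.093, 0.001]
ft_force: [0.2, 0.5, -0.8]
width: 17.9
grasp_force: 30.0
```

Run:
```python
from h import *
to((511.5,51.5,200,-1.5))
```

```text
at [502.9 291.1 200.4] yaw 70.0 w 17.9 g 30.0 F [ 0.2  0.5 -0.8] t 3.52
(511.5, 51.5, 200) [-0.0005, 0.0, 0.8321] [-0.4498, -1.1111, 0.0026]
```

Call:
servo_tool --pt "0 0 0.1 -0.04 -0.1 0 10" --pt "0 0 0.2 -0.08 -0.2 0 10" --pt "0 0 0.3 -0.12 -0.3 0 10" --pt "0 0 0.4 -0.16 -0.4 0 10" --pt "0 0 0.5 -0.2 -0.5 0 10" --pt "0 0 0.6 -0.24 -0.6 0 10" --pt "0 0 0.7 -0.28 -0.7 0 10" --pt "0 0 0.8 -0.32 -0.8 0 10" --pt "0 0 0.832 -0.364 -0.9 0 10" --pt "0 0 0.832 -0.364 -0.9 0 10"

```text
t: 4.78
ee_pos: [509.4, 96.3, 199.3]
orientation: [-2.251, -2.189, 0.004]
ft_force: [-0.7, -0.4, -0.9]
width: 17.6
grasp_force: 30.0
```

Run:
```python
from h import *
to((511.5,51.5,200,-1.5))
im,d=look('top','t1');P=cloud('top',d);
for n in('side',):
    im,d=look(n,'s2');P=cloud(n,d)
    m=(P[...,0]>450)&(P[...,0]<570)&(P[...,1]>40)&(P[...,1]<170)&(P[...,2]>135)&(P[...,2]<215)
    q=P[m]
    for a in range(135,215,6):
        k=q[(q[:,2]>=a)&(q[:,2]<a+6)]
        if len(k):print(a,len(k),k.min(0).round(1),k.max(0).round(1))
    c=im[90:250,140:340]; cv2.imwrite('pics/c3.png',cv2.resize(c[...,::-1],(750,600),interpolation=cv2.INTER_CUBIC))
```

```text
at [509.4  96.3 199.3] yaw -1.6 w 17.6 g 30.0 F [-0.7 -0.4 -0.9] t 4.78
(511.5, 51.5, 200) [-0.0019, 0.0004, -0.001] [-0.2234, 0.0168, -0.0032]
153 5 [496.8  87.3 157.3] [500.1 106.5 158.9]
159 11 [496.6  85.3 159.6] [523.9 108.3 163.8]
165 17 [497.3  85.6 165.1] [522.2 108.6 170.6]
171 14 [498.8  83.9 171.4] [519.5 108.2 176.9]
177 14 [501.4  83.6 177.7] [518.  108.6 182.6]
183 12 [503.2  83.  183.1] [518.9  89.6 188.7]
189 26 [501.9  84.3 189.6] [518.8 110.6 194.9]
195 8 [502.2  85.8 195.1] [518.5 100.3 200.9]
201 29 [492.8  81.8 201.1] [527.1 110.6 206.8]
207 31 [493.3  82.2 207.7] [527.3 110.1 212.9]
213 10 [493.3  85.5 213. ] [527.3 110.2 214.5]
```

View pics/c3.png

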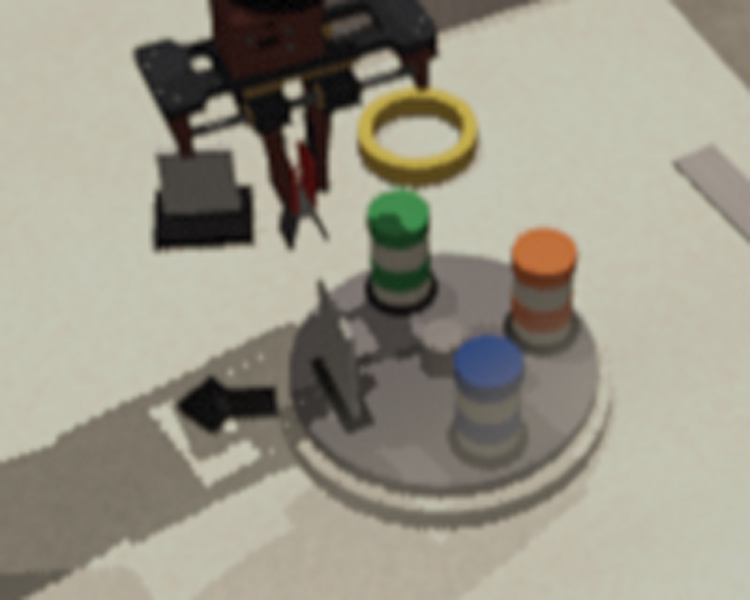

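The clip is held squeezed with its jaws gaping, tips at (290,240) and (325,238) in the crop, z≈158. The fingers are centred on it.

Call:
servo_tool --pt "0 0 0 -0.11 0.008 0 10" --pt "0 0 0 -0.224 0.016 0 10" --pt "0 0 0 -0.224 0.016 0 10" --pt "0 0 0 -0.224 0.016 0.05 10" --pt "0 0 0 -0.224 0.016 0.1 10" --pt "0 0 0 -0.224 0.016 0.16 10" --pt "0 0 0 -0.224 0.016 0.21 10" --pt "0 0 0 -0.224 0.016 0.25 10" --pt "0 0 0 -0.224 0.016 0.25 10"

```text
t: 6.0
ee_pos: [511.9, 52.5, 149.9]
orientation: [-2.25, -2.192, 0.002]
ft_force: [-0.8, -1.0, -0.2]
width: 17.5
grasp_force: 30.0
```

Run:
```python
from h import *
to((511.2,51,149,-1.5))
im,d=look('side','s3')
c=im[90:250,140:340]; cv2.imwrite('pics/c4.png',cv2.resize(c[...,::-1],(750,600),interpolation=cv2.INTER_CUBIC))
```

```text
at [511.9  52.5 149.9] yaw -1.5 w 17.5 g 30.0 F [-0.8 -1.  -0.2] t 6.0
(511.2, 51, 149) [-0.0009, 0.0001, 0.0001] [-0.0075, -0.0034, 0.0046]
```

View pics/c4.png

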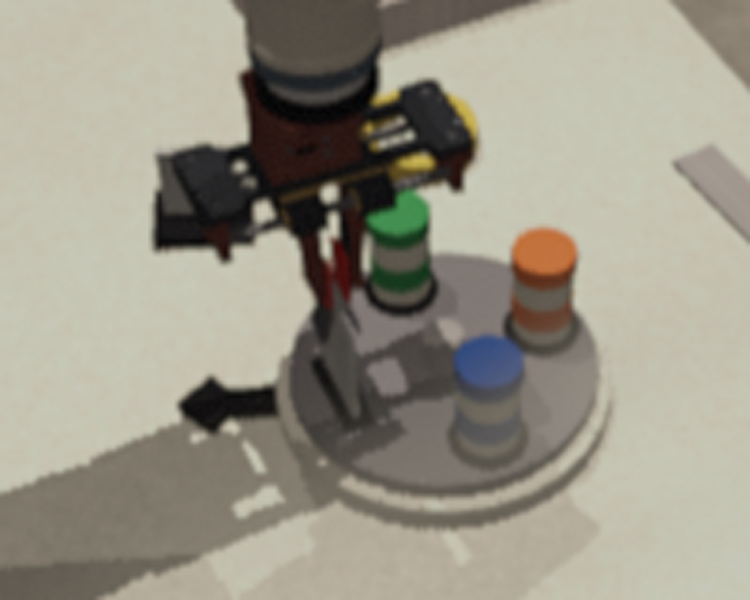

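The plate's top edge (340,300 in the crop) sits between the two jaws, with no contact force. I release the clip.

Call:
servo_tool --pt "0 0 0 0 -0.003 0.004 15" --pt "0 0 0 0 -0.003 0.004 22" --pt "0 0 0 0 -0.003 0.004 30" --pt "0 0 0 0 -0.003 0.004 38" --pt "0 0 0 0 -0.003 0.004 50" --pt "0 0 0 0 -0.003 0.004 65" --pt "0 0 0 0 -0.003 0.004 75" --pt "0 0 0 0 -0.003 0.004 75"

```text
t: 7.05
ee_pos: [511.9, 52.5, 149.9]
orientation: [2.25, 2.192, 0.0]
ft_force: [0.1, -1.0, 0.2]
width: 73.4
grasp_force: 0.0
```

Call:
servo_tool --pt "0 0 0 0 0 -0.06 75" --pt "0 0 0 0 0 -0.2 75" --pt "0 0 0 0 0 -0.4 75" --pt "0 0 0 0 0 -0.4 75" --pt "0 0 0 0 0 -0.4 75"

```text
t: 7.68
ee_pos: [511.5, 52.5, 229.9]
orientation: [2.25, 2.192, 0.0]
ft_force: [0.2, -0.5, -0.0]
width: 74.8
grasp_force: 0.0
```

Run:
```python
from h import *
im,d=look('side','s4');P=cloud('side',d);h=cv2.cvtColor(im,cv2.COLOR_RGB2HSV);H,S,V=[h[...,i].astype(int) for i in range(3)]
val=(P[...,0]>440)&(P[...,0]<710)&(abs(P[...,1]-50)<130)
for c,m in dict(orange=(H>5)&(H<20)&(S>130)&(P[...,0]>560),green=(H>45)&(H<85)&(S>90),blue=(H>100)&(H<130)&(S>90)).items():
    q=P[m&val&(P[...,2]>116)&(P[...,2]<124)]; print(c,len(q),np.array(cv2.minEnclosingCircle(q[:,:2].astype(np.float32))[0]).round(1))
red=((H<6)|(H>172))&(S>120)&val&(P[...,2]>125)&(P[...,2]<200)&(P[...,0]<560)&(V>100);q=P[red];print('red',len(q),q.min(0).round(1),q.max(0).round(1),q.mean(0).round(1))
to((667,47,260,-91.5),(667,47,90,-91.5))
c=im[90:250,140:340]; cv2.imwrite('pics/c5.png',cv2.resize(c[...,::-1],(750,600),interpolation=cv2.INTER_CUBIC))
```

```text
orange 166 [667.   46.7]
green 157 [591.7 126.4]
blue 176 [587.7 -28. ]
red 1 [528.4  61.1 180.7] [528.4  61.1 180.7] [528.4  61.1 180.7]
at [511.1  52.5 229.3] yaw -1.5 w 75.3 g 0.0 F [ 0.3 -0.4 -0. ] t 7.72
(667, 47, 260) [-0.0006, 0.0007, 1.0473] [-0.0071, 0.7798, -0.1546]
(667, 47, 90) [-0.0006, 0.0007, 1.0473] [-0.007, 0.7808, 0.6954]
```

View pics/c5.png

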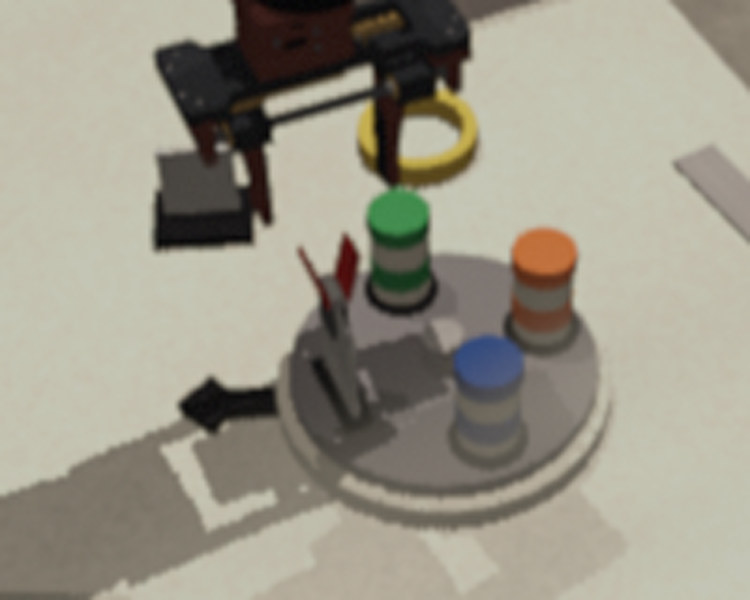

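The clip sits upright on the plate, handles at (305,255) and (348,255) in the crop, top at z≈181, so the jaws are about 22 mm down. The carousel has not moved. Now to the orange lid.

Call:
servo_tool --pt "0 0 0.11 0 0.1 0 75" --pt "0 0 0.22 0 0.2 0 75" --pt "0 0 0.33 0 0.3 0 75" --pt "0 0 0.44 0 0.4 0 80" --pt "0 0 0.55 0 0.5 0 80" --pt "0 0 0.66 0 0.6 0 80" --pt "0 0 0.77 -0.007 0.7 0 80" --pt "0 0 0.88 -0.007 0.78 0 80" --pt "0 0 1 -0.007 0.78 0 80" --pt "0 0 1 -0.007 0.78 0 80"

```text
t: 8.98
ee_pos: [666.9, 47.0, 228.0]
orientation: [3.141, 0.073, -0.005]
ft_force: [0.2, -0.1, -1.2]
width: 79.9
grasp_force: 0.0
```

Run:
```python
from h import *
to((667,47,94,-91.5)); print(np.round(ctrl.get_obs()['qpos'],2))
```

```text
at [666.9  47.  228. ] yaw -87.3 w 79.9 g 0.0 F [ 0.2 -0.1 -1.2] t 8.97
(667, 47, 94) [0.0001, 0.002, 0.0484] [0.0024, 0.0, 0.6702]
[ 0.05  0.48  1.52 -0.    1.14  1.58]
```

Call:
servo_tool --pt "0 0 0.048 0 0 0.15 80" --pt "0 0 0.048 0 0 0.35 80" --pt "0 0 0.048 0 0 0.55 80" --pt "0 0 0.048 0 0 0.67 80" --pt "0 0 0.048 0 0 0.67 70" --pt "0 0 0.048 0 0 0.67 60" --pt "0 0 0.048 0 0 0.67 50" --pt "0 0 0.048 0 0 0.67 40" --pt "0 0 0.048 0 0 0.67 35" --pt "0 0 0.048 0 0 0.67 35"

```text
t: 10.22
ee_pos: [668.5, 47.2, 97.2]
orientation: [-3.141, 0.042, -0.003]
ft_force: [-0.3, -0.2, 5.8]
width: 46.6
grasp_force: 30.0
```

Run:
```python
from h import *
c=np.array([589,49.3]);o=np.array(ctrl.get_obs()['ee_pos'])[:2]-c
th0=np.degrees(np.arctan2(o[1],o[0]));r=np.hypot(*o);print(th0,r)
for f in range(10,85,10):
    t=np.radians(th0+f);to((*(c+r*np.array([np.cos(t),np.sin(t)])),94,-91.5+f))
```

```text
-1.5142259529504942 79.53416646887375
at [668.5  47.2  97.2] yaw -91.5 w 46.6 g 30.0 F [-0.3 -0.2  5.8] t 10.22
(np.float64(667.6634687610082), np.float64(61.03636734191697), 94) [-0.0, -0.0014, -0.1169] [-0.0061, -0.069, 0.0161]
at [668.5  47.2  97.2] yaw -91.5 w 46.6 g 30.0 F [-0.3 -0.2  5.8] t 10.22
(np.float64(664.4303951133209), np.float64(74.51783354982769), 94) [0.0001, -0.0014, -0.2333] [-0.0241, -0.136, 0.0161]
at [668.5  47.2  97.2] yaw -91.5 w 46.6 g 30.0 F [-0.3 -0.2  5.8] t 10.22
(np.float64(658.9054070797371), np.float64(87.23306864616637), 94) [0.0002, -0.0014, -0.3496] [-0.0534, -0.1988, 0.016]
at [668.5  47.2  97.2] yaw -91.5 w 46.6 g 30.0 F [-0.3 -0.2  5.8] t 10.22
(np.float64(651.2563786258781), np.float64(98.79572664675023), 94) [0.0003, -0.0014, -0.466] [-0.0932, -0.2556, 0.0159]
at [668.5  47.2  97.2] yaw -91.5 w 46.6 g 30.0 F [-0.3 -0.2  5.8] t 10.22
(np.float64(641.7157216107196), np.float64(108.85448203921874), 94) [0.0004, -0.0014, -0.5823] [-0.1423, -0.3045, 0.0159]
at [668.5  47.2  97.2] yaw -91.5 w 46.6 g 30.0 F [-0.3 -0.2  5.8] t 10.22
(np.float64(630.5733240698617), np.float64(117.10370463094759), 94) [0.0006, -0.0013, -0.6987] [-0.1991, -0.3443, 0.0158]
at [668.5  47.2  97.2] yaw -91.5 w 46.6 g 30.0 F [-0.3 -0.2  5.8] t 10.22
(np.float64(618.167742114258), np.float64(123.29274596779514), 94) [0.0007, -0.0013, -0.815] [-0.2619, -0.3735, 0.0156]
at [668.5  47.2  97.2] yaw -91.5 w 46.6 g 30.0 F [-0.3 -0.2  5.8] t 10.22
(np.float64(604.8759130741022), np.float64(127.23355516054733), 94) [0.0008, -0.0013, -0.9314] [-0.3289, -0.3914, 0.0155]
```

Call:
servo_tool --pt "0 0 -0.058 -0.0015 -0.034 -0.008 35" --pt "0 0 -0.14 -0.0085 -0.081 -0.008 35" --pt "0 0 -0.233 -0.0235 -0.1334 -0.008 35" --pt "0 0 -0.349 -0.0523 -0.195 -0.008 35" --pt "0 0 -0.465 -0.0912 -0.2507 -0.008 35" --pt "0 0 -0.582 -0.1393 -0.2988 -0.008 35" --pt "0 0 -0.698 -0.195 -0.3377 -0.008 35" --pt "0 0 -0.8145 -0.2566 -0.3665 -0.008 35" --pt "0 0 -0.9076 -0.309 -0.3815 -0.008 35" --pt "0 0 -0.931 -0.3223 -0.3841 -0.008 35"

```text
t: 11.48
ee_pos: [605.5, 127.8, 97.3]
orientation: [-2.43, -1.99, -0.005]
ft_force: [3.8, 11.0, -7.5]
width: 46.3
grasp_force: 30.0
```

Run:
```python
from h import *
c=np.array([589,49.3]);o=np.array(ctrl.get_obs()['ee_pos'])[:2]-c
print(np.degrees(np.arctan2(o[1],o[0])),np.hypot(*o))
to()
im,d=look('top','t2');look('side','s5')
print(np.round(ctrl.get_obs()['moment'],2))
```

```text
78.1079223595249 80.27086882392467
at [605.5 127.8  97.3] yaw -11.4 w 46.3 g 30.0 F [ 3.8 11.  -7.5] t 11.47
[ 1.74 -0.22  0.12]
```

View pics/s5.png

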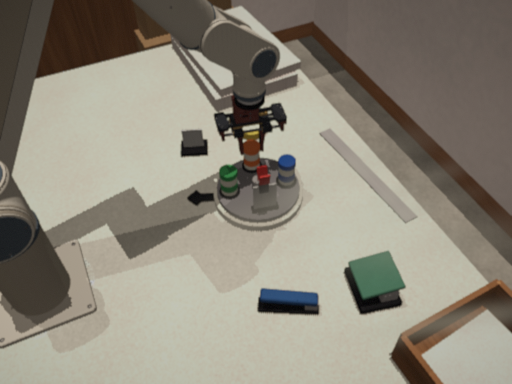

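Halfway: orange is now at (252,150) in the gripper, the clip (263,180) is still on its plate, and the bystanders are untouched. I continue.

Call:
servo_tool --pt "0 0 -0.058 0.0045 -0.042 0.003 35" --pt "0 0 -0.14 -0.0027 -0.09 0.003 35" --pt "0 0 -0.233 -0.018 -0.1435 0.003 35" --pt "0 0 -0.349 -0.0473 -0.206 0.003 35" --pt "0 0 -0.465 -0.087 -0.263 0.003 35" --pt "0 0 -0.582 -0.136 -0.312 0.003 35" --pt "0 0 -0.698 -0.193 -0.352 0.003 35" --pt "0 0 -0.8145 -0.2556 -0.381 0.003 35" --pt "0 0 -0.884 -0.2953 -0.393 0.003 35" --pt "0 0 -0.9076 -0.309 -0.3963 0.003 35"

```text
t: 12.82
ee_pos: [516.3, 81.8, 97.2]
orientation: [0.635, 3.074, 0.003]
ft_force: [3.1, 8.4, -3.7]
width: 46.4
grasp_force: 30.0
```

Call:
servo_tool --pt "0 0 0 0 0 0 35" --pt "0 0 0 0 0 0 35"

```text
t: 13.08
ee_pos: [516.3, 81.9, 97.2]
orientation: [0.638, 3.074, 0.002]
ft_force: [1.9, 6.8, -2.3]
width: 46.7
grasp_force: 30.0
```

```bash
cat > m.py <<'E'
from h import *
import sys
c=np.array([589,49.3]);o=np.array(ctrl.get_obs()['ee_pos'])[:2]-c
print('tcp',np.degrees(np.arctan2(o[1],o[0])).round(2),np.hypot(*o).round(1));to()
for n in('top','side'):
    im,d=look(n,n+sys.argv[1]);P=cloud(n,d);h=cv2.cvtColor(im,cv2.COLOR_RGB2HSV);H,S,V=[h[...,i].astype(int) for i in range(3)]
    val=(P[...,2]>116)&(P[...,2]<124)&(np.hypot(P[...,0]-589,P[...,1]-49)<115)
    L={}
    for k,m in dict(orange=(H>5)&(H<20)&(S>130),green=(H>45)&(H<85)&(S>90),blue=(H>100)&(H<130)&(S>90)).items():
        q=P[m&val][:,:2]
        if len(q)>9:
            (x,y),r=cv2.minEnclosingCircle(q.astype(np.float32)); L[k]=np.array([x,y]);print(n,k,len(q),round(x,1),round(y,1),'r',round(r,1))
    if 'green' in L and 'blue' in L:
        v=L['green']-L['blue'];print('orange dir',(np.degrees(np.arctan2(v[1],v[0]))-90)%360,'mid',(L['green']+L['blue'])/2)
    red=((H<6)|(H>172))&(S>120)&(P[...,2]>125)&(P[...,2]<200)&(P[...,0]>590)&(P[...,0]<720)&(abs(P[...,1]-20)<60);q=P[red]
    if len(q):print('clip',len(q),q.min(0).round(),q.max(0).round())
E
python3 m.py 6
```

```text
tcp 155.85 79.7
at [516.3  81.9  97.2] yaw 66.6 w 46.7 g 30.0 F [ 1.9  6.8 -2.3] t 13.07
top green 307 558.2 -21.1 r 22.7
top blue 23 636.5 123.7 r 13.7
orange dir 151.617232366982 mid [597.3782959   51.29723835]
clip 47 [639.   0. 149.] [679.  32. 183.]
side green 179 557.6 -21.5 r 22.6
side blue 157 622.2 120.4 r 24.9
orange dir 155.51370699309334 mid [589.91427612  49.45714951]
clip 55 [642.  -2. 149.] [677.  27. 183.]
```

Run:
```python
from h import *
for n,f,c in(('top','t0',(589.,50.)),('side','s0',(590.,49.8))):
    z=np.load(f'pics/{f}.npz');P=cloud(n,z['d']);V=z['im'].max(-1)
    m=(P[...,2]>9)&(P[...,2]<16)&(V<75)&(abs(P[...,1]-105)<50)&(P[...,0]<480)&(P[...,0]>380)
    q=P[m][:,:2]-np.array(c);r=np.hypot(*q.T);a=np.degrees(np.arctan2(q[:,1],q[:,0]))
    mid=[(a[s].min()+a[s].max())/2 for lo in range(128,188,8) if (s:=(r>=lo)&(r<lo+8)).any()]
    print(n,np.round(mid,1),np.mean(mid), 'tip',a[r>186].mean(),(q[r.argmax()]+c).round(),r.max())
    v=cv2.fitLine(q.astype(np.float32),cv2.DIST_L2,0,.01,.01).ravel();print(np.degrees(np.arctan2(v[1],v[0])))
```

```text
top [159.2 158.9 158.9 159.4 159.  158.9 159.4 159.2] 159.11658931651286 tip 158.82572779959088 [409. 118.] 192.02841908267078
-21.731995
side [160.4 159.9 160.  159.5 159.1 159.8 160.1 160. ] 159.84962936189777 tip 159.7102471055874 [412. 114.] 189.51426391255453
-22.99476
```

Call:
servo_tool --pt "0 0 -0.02 0 -0.012 0 35" --pt "0 0 -0.04 -0.001 -0.024 0 35" --pt "0 0 -0.04 -0.001 -0.024 0 35" --pt "0 0 -0.04 -0.001 -0.024 0 35"

```text
t: 13.68
ee_pos: [514.5, 77.5, 97.2]
orientation: [0.545, 3.092, 0.002]
ft_force: [2.3, 6.7, -1.7]
width: 46.7
grasp_force: 30.0
```

```bash
python3 m.py 7; python3 -c "
import cv2
a=cv2.imread('pics/top7.png')[130:280,170:310];b=cv2.imread('pics/side7.png')[110:260,170:310]
cv2.imwrite('pics/c8.png',cv2.resize(cv2.hconcat([a,b]),(800,428),interpolation=cv2.INTER_CUBIC))"
```

```text
tcp 159.28 79.6
at [514.5  77.5  97.2] yaw 70.0 w 46.7 g 30.0 F [ 2.3  6.7 -1.7] t 13.68
top green 307 562.4 -23.0 r 22.5
top blue 22 633.2 125.0 r 12.7
orange dir 154.40944942331163 mid [597.80895996  50.98675156]
clip 48 [642.   4. 166.] [680.  37. 182.]
side green 179 561.4 -23.6 r 23.5
side blue 155 619.3 120.8 r 24.9
orange dir 158.15099435237732 mid [590.35955811  48.5894556 ]
clip 53 [643.   2. 151.] [678.  32. 182.]
```

View pics/c8.png

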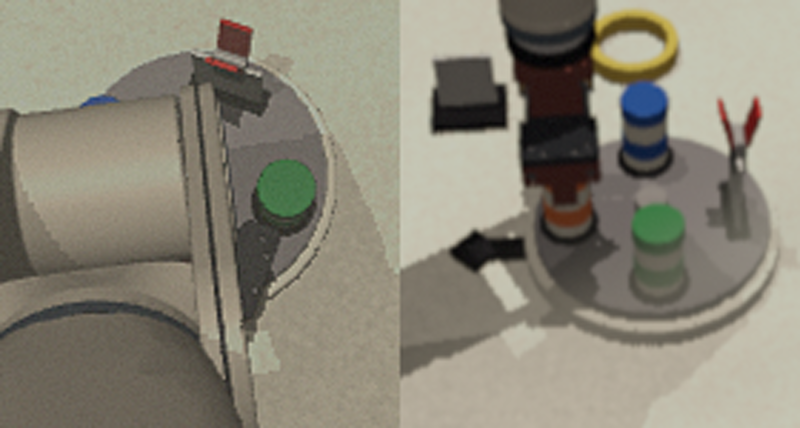

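The orange jar (568,215 in the crop) is gripped at the pointer (480,248). The lids put it at about 159° against a pointer at about 159.4°, within measurement error. The clip (738,130) is on its plate. I hand the job in while holding.

```bash
python3 -c "
from workcell import ctrl
print(ctrl.close_job())"
```

```text
the job is handed in; nothing more can be done
None
```

The red clip is on the tag plate with its jaws about 22 mm down. The orange jar is at the pointer to within about 1°, and the gripper was still holding its lid at 30 N when I handed the job in at about 14 s. The bystanders were untouched.

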